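# Put the cocoa pot on to keep warm and set the warming plate's dial

### The arm

A 6-joint arm with a two-finger parallel gripper is mounted at the origin on the work surface. World frame = base frame: x ahead of the robot, y to its left, z up, the work surface at z = 0. Lengths are in m, angles in degrees, forces in N, time in s.
With the tool pointing down it reaches from about 0.375 to 0.9 m from the base axis. Payload 3.1 kg.
Tool frame: the origin (TCP) lies between the finger pads; the fingertips stand 11 mm ahead of it and the grasp point (between the pads) lies 8 mm behind it; z points along the fingers, y is the line along which they close (so a half turn about z gives the same grasp; the last joint's range is limited). The gripper opens to 87 mm and grips with 3 to 60 N. Pads are 19 mm wide; open, the fingers measure 117 mm over their backs; the gripper's body (75 mm by 190 mm) begins 51 mm behind the grasp point.
Start: joints at [-78.81, 30.224, 82.088, -0, 67.689, -10.227], TCP at [0.228, -0.582, 0.201] pointing down, gripper open.
Joint ranges: [-176.69, 176.69], [-43.24, 126.21], [12.49, 139.97], [-82, 262], [0, 151.66], [-163.58, 163.58]. Speed limits (degrees/s): [159.86, 159.86, 180, 180, 180, 180].

### API

Orientations are given as a 3x3 rotation matrix whose columns are the frame's x, y, z axes.
In Python, from rig import bot, viewer, workorder, models gives the robot as it stands.
- The arm moves only by the shell command python3 -m jog 'ROWS'. ROWS is JSON, a list of rows, each a list of 7 numbers: the opening, from 0 (shut) to 1 (fully open), then the shift along the tool's x, y, z in m, then the turn, a rotation vector about the tool's x, y, z in degrees. In form: [[claw, x, y, z, ax, ay, az], ...]. A call has 1 to 20 rows; each row is the pose to reach, as a shift and turn from the pose commanded when the call began, along the tool's axes at that moment; what a row does not reach only later rows make up. A row lasts 1/8 s, in which the tool goes at most 62.5 mm and 10.7 degrees, less where a joint would pass 70% of its speed; a pose out of reach is approached as far as the arm can. A call with a gripper value outside its range is refused whole. The fingers move at their own pace and stop on an object; the grip force is fixed at half the most. Time passes only in rows, so rows that repeat a pose let the fingers close. It gives the time, the measured TCP pose, the force, the opening and the grip force at its end, in the units of the state.
- bot.read_state(): the state, without advancing time (a new reading comes with each control period).
- viewer.capture(name): name is "side" or "top"; returns (picture, depth): 384x512x3 uint8, blue, green, red; 384x512 float32, m along the optical axis (not along the pixel's ray), 0 where there is no reading.
- viewer.camera_info(name): a dict with "fx", "fy", "cx", "cy" (pixels), "world_to_cam" (4x4, takes a point from world to camera coordinates). Camera axes: x right, y down, z forward; pixel columns grow to the right and rows downward; lengths in m; the calibration is good to about 2 mm. A picture is of the moment at which its call begins. camera_info takes no time and is no camera call.
- workorder.hand_in(): hands the job in; it is judged then, once.
Trained networks look in the newest picture that a camera, given by its name, has taken for a name from the list of things; names that differ only in an ending like _2 or _b are one class to them, and where a whole thing is asked for, a point or a joint stands for the part that bears it (a point fixed in the world has none). Each returns a list of dicts, best first, with "p" (0 to 1); they miss things now and then, are a little off and sometimes report something else, mostly with a low value. They report only what shows in the picture. A call takes as long as a camera call.
- models.outline_of(camera, thing): "mask" (384x512 bool, what is visible of it).
- models.tip_of(camera, thing): "xyz" ([x, y, z] in m, in world coordinates, good to about 4 mm: a listed point, or the origin of a listed thing).
The state is a dict: "time_s": time; "joint_positions": joint angles; "qvel": joint speeds; "tau": joint torques, N m; "position": TCP position; "tcp_rot": TCP orientation; "force": force on the tool from outside, world axes, zero at the start; "moment": the same for the moment, N m; "opening": opening from 0.0 (shut) to 1.0 (fully open); "grasp_force": force on a finger pad.
Only numpy, scipy, OpenCV 4.12 (cv2) and the standard library are available. Lean on these libraries where they do the work, as an engineer would, in place of code of your own. Each camera call takes 0.05 s, during which the arm holds its last target. There are 200 camera calls.

### The job

Slide the lidded white pot along the warming plate, without lifting or tipping it, until its foot stands wholly inside the orange ring, centred on the ring. Then turn the black dial clockwise until it clicks in with its white pointer on the orange mark, never on to the red one, and leave the pot in the ring. Leave the other things on the counter where they are.

Things in the scene. Friction and masses are not known exactly. Their poses are not given: they have to be found in the camera images.
- warmer: Low flat warming plate with a black glass top and steel sides, fixed, 250 (x) x 460 (y) x 45 mm high; its flat top has no rim. Origin: centre of its underside; x away from the robot, y left, z up. Ring centre at (0, +10) mm, the dial axis at (-50, -165) mm; the pot starts on the bare left part (y +120 to +165 mm).
- ring_center (a point): Centre of the thin orange ring printed on the glass (outer diameter 132, inner 124 mm, small orange dot in the middle), at the height of the glass, 45 mm above the counter. Flat, nothing stands up from it.
- pot: Round squat white pot with a fixed steel lid and a black lid knob, 0.4 to 0.9 kg. Foot diameter 96 mm, side wall 104 mm across from 6 to 48 mm above its foot, lid up to 63 mm, lid knob 22 mm across, up to 73 mm. Origin: centre of its underside; z up. It can be pushed along the glass low on its side wall.
- dial (a joint): Angle of the dial (rad), growing clockwise seen from above, 0 to 2.618. It clicks into six positions 0.5236 apart: 0 (long black mark: off), 0.524, 1.047, 1.571 (short black marks), 2.094 (broad orange mark: the one wanted) and 2.618 (red mark: maximum, end stop). It starts at 0.524 or 1.047. Turning takes about 0.1 N m between clicks.
- dial_axis (a point): On the dial's axis, at the top of its grip bar, 86 mm above the counter. Black disc 70 mm across, 10 high, its foot 46 mm above the counter, with an upright grip bar across its centre: 76 long, 16 wide, 10 to 40 mm above the foot; marks around it on an aluminium disc. x points along the bar to the pointer.
- dial_pointer (a point): Pointer end of the dial's grip bar, at its top, 38 mm from the axis; that half of the bar has a white stripe. In the warmer's frame its direction is 75 degrees (from x towards y) minus the joint angle, so on the orange mark it points at -45 degrees.
- cream_jug: White cream jug, 105 mm high, 76 mm across, with a handle; bystander. Origin: centre of its underside.
- sweets_jar: Glass jar of red sweets with a glass lid, 95 mm high, 98 mm across; bystander. Origin: centre of its underside.
- sugar_jar: Glass jar of white sugar with a glass lid, 95 mm high, 98 mm across; bystander. Origin: centre of its underside.
- mug1: Green glass mug, 90 mm high, 80 mm across, handle at its +y; bystander. Origin: centre of its underside.
- mug2: Blue mug, 90 mm high, 80 mm across, handle at its +y; bystander. Origin: centre of its underside.
- spoon_plate: White saucer with three steel spoons, 150 mm across, 25 mm high; bystander. Origin: centre of its underside.

How it is judged:
By the outcome, as a careful person would: the job done as asked, in the order asked, and still so for the second after the job is handed in, with the robot touching nothing.
It also fails if it takes over 58 s, if anything falls off the work surface, if the arm or the gripper's body presses on something with over 40 N, if the wrist force passes 120 N, or if a joint passes its speed limit or range.

## Working session

There is one attempt and no reset: what is moved stays moved. The work goes in short steps, Python scripts to look and compute and a shell command to move; the robot and the scene stay as the last step left them, time stands still between calls to the robot, and variables do not carry over. Pictures are saved under pics/ and viewed, at most 13 in all, crops included, and the job is handed in when it is done.

```bash
mkdir -p pics; ls; python3 - <<'E'
from rig import bot, viewer, models
import cv2, numpy as np
s=bot.read_state(); print(s["time_s"],s["position"],s["tcp_rot"],s["opening"])
ims=[]
for c in("top","side"):
    im,d=viewer.capture(c); cv2.imwrite(f"pics/{c}0.png",im)
    for t in("warmer","ring_center","pot","dial_axis","dial_pointer","cream_jug","sweets_jar","sugar_jar","mug1","mug2","spoon_plate"):
        print(c,t,[(np.round(r["xyz"],3).tolist(),round(r["p"],2)) for r in models.tip_of(c,t)[:2]])
E
```

```text
pics
0.0 [ 0.22810301 -0.5810715   0.20046363] [[ 9.30954948e-01  3.65133834e-01 -4.10471119e-04]
 [ 3.65133858e-01 -9.30952634e-01  2.11155839e-03]
 [ 3.88872243e-04 -2.11564264e-03 -9.99997686e-01]] 1.0010760184537986
top warmer [([0.578, -0.052, 0.001], 0.75), ([0.375, -0.371, 0.002], 0.69)]
top ring_center [([0.578, -0.043, 0.044], 0.6)]
top pot [([0.598, 0.092, 0.049], 0.82)]
top dial_axis [([0.549, -0.218, 0.087], 0.51)]
top dial_pointer [([0.58, -0.203, 0.083], 0.67)]
top cream_jug [([0.515, -0.451, 0.001], 0.76)]
top sweets_jar [([0.658, 0.43, -0.0], 0.74)]
top sugar_jar [([0.462, 0.482, -0.001], 0.76)]
top mug1 [([0.377, -0.371, -0.001], 0.88), ([0.638, -0.439, 0.0], 0.68)]
top mug2 [([0.377, -0.371, -0.001], 0.88), ([0.638, -0.439, 0.0], 0.68)]
top spoon_plate [([0.335, 0.379, 0.003], 0.65)]
side warmer [([0.576, -0.048, -0.003], 0.89)]
side ring_center [([0.575, -0.04, 0.042], 0.92)]
side pot [([0.599, 0.095, 0.046], 0.8)]
side dial_axis [([0.339, 0.379, 0.001], 0.68), ([0.545, -0.221, 0.083], 0.61)]
side dial_pointer [([0.58, -0.207, 0.085], 0.78)]
side cream_jug [([0.51, -0.452, -0.0], 0.86)]
side sweets_jar [([0.659, 0.434, 0.001], 0.62)]
side sugar_jar [([0.458, 0.482, -0.002], 0.66), ([0.582, -0.207, 0.081], 0.37)]
side mug1 [([0.374, -0.371, 0.003], 0.94), ([0.639, -0.438, -0.003], 0.6)]
side mug2 [([0.374, -0.371, 0.003], 0.94), ([0.639, -0.438, -0.003], 0.6)]
side spoon_plate [([0.337, 0.378, -0.0], 0.72)]
```

View pics/top0.png

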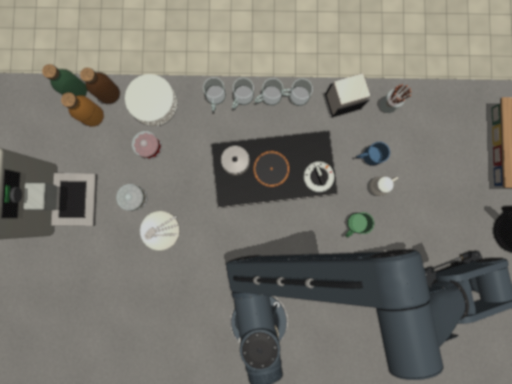

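View pics/side0.png

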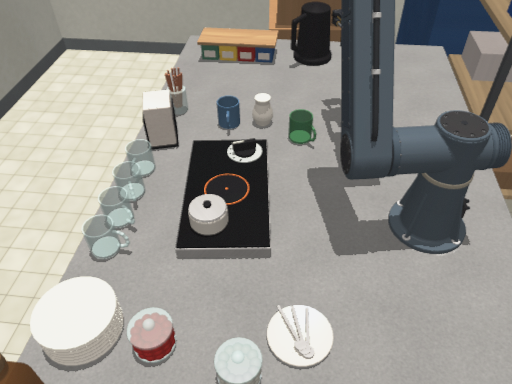

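The top view shows the pot at about (235,160), ring (271,169) and dial (319,177) with its pointer up and slightly left. Next I refine these by geometry.

```bash
cat > h.py <<'E'
from rig import bot, viewer, models
import cv2, numpy as np
def plane(c,uv,z):
    k=viewer.camera_info(c); T=np.linalg.inv(k["world_to_cam"]); uv=np.atleast_2d(uv).astype(float)
    r=np.c_[(uv[:,0]-k["cx"])/k["fx"],(uv[:,1]-k["cy"])/k["fy"],np.ones(len(uv))]@T[:3,:3].T
    o=T[:3,3]; return (o+r*((z-o[2])/r[:,2])[:,None])[:,:2]
def pts(c,m,d):
    k=viewer.camera_info(c); T=np.linalg.inv(k["world_to_cam"]); v,u=np.nonzero(m&(d>0)); z=d[v,u]
    return np.c_[(u-k["cx"])/k["fx"]*z,(v-k["cy"])/k["fy"]*z,z]@T[:3,:3].T+T[:3,3]
def circ(p):
    A=np.c_[2*p,np.ones(len(p))]; s=np.linalg.lstsq(A,(p**2).sum(1),rcond=None)[0]
    return s[:2],np.sqrt(s[2]+s[:2]@s[:2])
def look(c):
    im,d=viewer.capture(c); h=cv2.cvtColor(im,cv2.COLOR_BGR2HSV)
    o=(h[...,0]>3)&(h[...,0]<22)&(h[...,1]>120)&(h[...,2]>70)
    v,u=np.nonzero(o); p=plane(c,np.c_[u,v],.045); r=np.hypot(*(p-[.576,-.042]).T); p=p[(r>.05)&(r<.08)]
    print(c,"ring",circ(p),len(p))
    for i in range(2):
      m=models.outline_of(c,"pot")
      if m:
        P=pts(c,m[0]["mask"],d); t=P[(P[:,2]>.111)]
        cs,_=cv2.findContours(m[0]["mask"].astype(np.uint8),0,1); 
        q=P[(P[:,2]>.06)&(P[:,2]<.089)]
        print(c,"pot knob",t[:,:2].mean(0) if len(t) else 0,len(t),"wall",circ(q[:,:2]) if len(q)>20 else 0,len(q), "lid", P[(P[:,2]>.097),:2].mean(0)); break
    for n in("pot","dial_axis","dial_pointer","ring_center"):
        print(c,n,[(np.round(r["xyz"],4).tolist(),round(r["p"],2)) for r in models.tip_of(c,n)[:2]])
    return im,d
E
python3 - <<'E'
from h import *
for c in("top","side"):
    im,d=look(c)
    h=cv2.cvtColor(im,cv2.COLOR_BGR2HSV)
    m=models.outline_of(c,"warmer"); 
    if m:
        P=pts(c,m[0]["mask"],d); g=P[abs(P[:,2]-.045)<.006][:,:2]
        print("warmer rect",m[0]["p"],cv2.minAreaRect((g*1000).astype(np.float32)))
    m=models.outline_of(c,"dial_axis")
    for r in m[:2]:
        P=pts(c,r["mask"],d); b=P[(P[:,2]>.075)&(P[:,2]<.095)][:,:2]
        if len(b)>5: print("bar",r["p"],len(b),cv2.minAreaRect((b*1000).astype(np.float32)),b.mean(0))
im=viewer.capture("side")[0]
cv2.imwrite("pics/s1.png",cv2.resize(im[120:270,160:290],None,fx=4,fy=4,interpolation=3))
E
```

```text
top ring (array([ 0.57432467, -0.0396541 ]), np.float64(0.0647028565101861)) 224
top pot knob [0.59896294 0.09280514] 64 wall (array([0.5993549 , 0.09453029]), np.float64(0.051518692064763075)) 26 lid [0.59771815 0.0942725 ]
top pot [([0.5972, 0.0952, 0.0459], 0.85)]
top dial_axis [([0.5477, -0.2188, 0.0851], 0.54), ([0.6584, 0.433, 0.0001], 0.42)]
top dial_pointer [([0.5802, -0.2082, 0.0874], 0.61)]
top ring_center [([0.5791, -0.043, 0.0409], 0.64)]
warmer rect 0.61 ((575.3843994140625, -49.6319580078125), (249.1894073486328, 457.7883605957031), 7.261476993560791)
bar 0.77 87 ((545.99658203125, -219.48995971679688), (67.61561584472656, 16.79928207397461), 24.069324493408203) [ 0.54537734 -0.21873953]
bar 0.6 123 ((658.607177734375, 428.67608642578125), (89.55408477783203, 83.96504211425781), 27.958478927612305) [0.65841078 0.43049215]
side ring (array([ 0.57373585, -0.03872047]), np.float64(0.06396080164308157)) 230
side pot knob [0.59835169 0.09823661] 48 wall (array([0.59940212, 0.0954481 ]), np.float64(0.05151534902402186)) 293 lid [0.59762289 0.10265069]
side pot [([0.5983, 0.0979, 0.0469], 0.62)]
side dial_axis [([0.5461, -0.2213, 0.0842], 0.66)]
side dial_pointer [([0.5797, -0.2043, 0.0823], 0.62)]
side ring_center [([0.5131, -0.449, 0.0019], 0.28)]
warmer rect 0.86 ((576.1919555664062, -47.46095275878906), (246.80149841308594, 461.32391357421875), 7.304807662963867)
bar 0.63 122 ((547.8905639648438, -216.12623596191406), (75.45108032226562, 20.966625213623047), 24.303972244262695) [ 0.5461728 -0.214733 ]
```

View pics/s1.png

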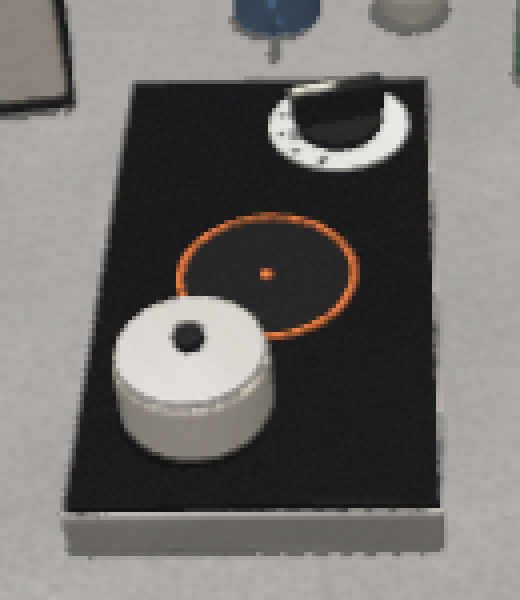

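The pot (crop at about (190,380)) sits left of the ring dot (266,273), and the pointer corresponds to dial 1.047. I get ring (0.574,-0.039), pot (0.599,0.0955), dial axis (0.547,-0.2185) and warmer yaw 7.3°. I'll push with two fingers at about 0.6 opening.

```bash
python3 -m jog '[[0.6,0.16,-0.14,0,0,0,-15],[0.6,0.16,-0.14,0,0,0,-15],[0.6,0.32,-0.285,0,0,0,-29],[0.6,0.637,-0.567,0,0,0,-58],[0.6,0.637,-0.567,0,0,0,-58],[0.6,0.637,-0.567,0,0,0,-58],[0.6,0.637,-0.567,0,0,0,-58],[0.6,0.637,-0.567,0,0,0,-58],[0.6,0.637,-0.567,0,0,0,-58],[0.6,0.637,-0.567,0,0,0,-58],[0.6,0.637,-0.567,0,0,0,-58],[0.6,0.637,-0.567,0,0,0,-58],[0.6,0.637,-0.567,0,0,0,-58],[0.6,0.637,-0.567,0,0,0,-58],[0.6,0.637,-0.567,0,0,0,-58],[0.6,0.637,-0.567,0,0,0,-58],[0.6,0.637,-0.567,0,0,0,-58],[0.6,0.637,-0.567,0,0,0,-58],[0.6,0.637,-0.567,0,0,0,-58],[0.6,0.637,-0.567,0,0,0,-58]]'; python3 -c "
from rig import bot
s=bot.read_state();print(s['time_s'],s['position'],s['tcp_rot'],s['opening'])"
```

```text
time_s: 4.55
position: [0.6142, 0.1783, 0.2016]
tcp_rot: [[0.184, 0.983, 0.0], [0.983, -0.184, 0.0], [0.0, 0.0, -1.0]]
force: [-0.7, 0.1, 0.2]
opening: 0.6
grasp_force: 0.0
4.55 [0.6142333  0.17825626 0.20158544] [[ 1.84245517e-01  9.82880243e-01  1.31097759e-04]
 [ 9.82880250e-01 -1.84245523e-01  3.65391232e-05]
 [ 6.00677574e-05  1.22121229e-04 -9.99999991e-01]] 0.6001392881101218
```

```bash
python3 -m jog '[[0.6,0,0,0.04,0,0,0],[0.6,0,0,0.08,0,0,0],[0.6,0,0,0.11,0,0,0],[0.6,0,0,0.13,0,0,0],[0.6,0,0,0.131,0,0,0],[0.6,0,0,0.131,0,0,0]]'; python3 - <<'E'
from h import *
im,d=look("side"); cv2.imwrite("pics/s2.png",cv2.resize(im[120:290,130:300],None,fx=3,fy=3))
E
```

```text
time_s: 5.3
position: [0.6149, 0.1787, 0.0712]
tcp_rot: [[0.184, 0.983, 0.001], [0.983, -0.184, 0.0], [0.0, 0.001, -1.0]]
force: [1.2, 0.0, -0.6]
opening: 0.599
grasp_force: 0.0
side ring (array([ 0.57323061, -0.03912848]), np.float64(0.06356061998555107)) 171
side pot knob [0.6040188  0.20438846] 1 wall (array([0.59941349, 0.09553712]), np.float64(0.05161855481441406)) 97 lid [0.60594059 0.09865277]
side pot [([0.5972, 0.0986, 0.0468], 0.57), ([0.3389, 0.38, -0.0012], 0.33)]
side dial_axis [([0.546, -0.2203, 0.0861], 0.67)]
side dial_pointer [([0.5818, -0.2022, 0.0815], 0.69), ([0.5428, -0.2183, 0.0799], 0.16)]
side ring_center [([0.5742, -0.0397, 0.0453], 0.59)]
```

View pics/s2.png

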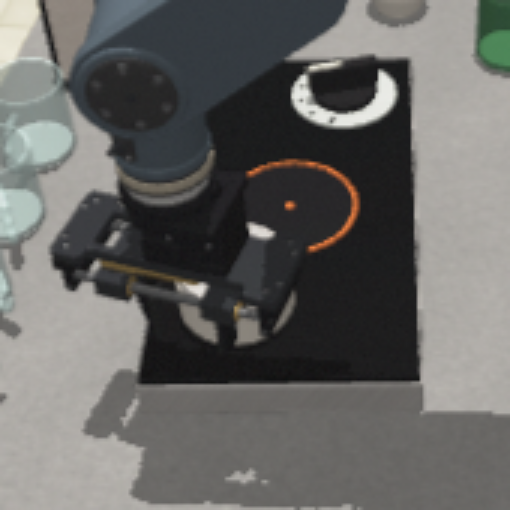

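The fingers stand behind the pot at about (235,330), and the ring ahead is clear. I'll push slowly and stop about 10 mm short.

```bash
python3 -m jog '[[0.6,-0.012,0,0,0,0,0],[0.6,-0.02,0,0,0,0,0],[0.6,-0.025,0,0,0,0,0],[0.6,-0.03,0,0,0,0,0],[0.6,-0.036,0,0,0,0,0],[0.6,-0.044,0,0,0,0,0],[0.6,-0.053,0,0,0,0,0],[0.6,-0.062,0,0,0,0,0],[0.6,-0.071,0,0,0,0,0],[0.6,-0.08,0,0,0,0,0],[0.6,-0.089,0,0,0,0,0],[0.6,-0.098,0,0,0,0,0],[0.6,-0.107,0,0,0,0,0],[0.6,-0.116,0,0,0,0,0],[0.6,-0.125,0,0,0,0,0],[0.6,-0.134,0,0,0,0,0],[0.6,-0.143,0,0,0,0,0],[0.6,-0.149,0,0,0,0,0],[0.6,-0.153,0,0,0,0,0],[0.6,-0.155,0,0,0,0,0]]'; python3 - <<'E'
from h import *
for c in("side","top"): im,d=look(c); cv2.imwrite(f"pics/{c}3.png",im)
E
```

```text
time_s: 8.1
position: [0.5856, 0.0261, 0.0704]
tcp_rot: [[0.184, 0.983, -0.0], [0.983, -0.184, 0.0], [0.0, -0.0, -1.0]]
force: [0.9, 4.4, -0.0]
opening: 0.599
grasp_force: 1.8
side ring (array([ 0.57504101, -0.04042761]), np.float64(0.06563519949428419)) 141
side pot knob [ 0.58450676 -0.02114348] 2 wall (array([ 0.57700638, -0.02411192]), np.float64(0.04994125667146256)) 219 lid [5.89314890e-01 4.86338522e-04]
side pot [([0.5749, -0.0263, 0.0459], 0.69)]
side dial_axis [([0.5466, -0.22, 0.0861], 0.86)]
side dial_pointer [([0.5833, -0.2063, 0.082], 0.58)]
side ring_center [([0.5736, -0.0409, 0.0447], 0.73)]
top ring (array([ 0.57436572, -0.03944691]), np.float64(0.0649287198529948)) 112
top pot knob [ 0.55085684 -0.03282799] 27 wall 0 8 lid [ 0.56663289 -0.05034795]
top pot [([0.5756, -0.0279, 0.0461], 0.6)]
top dial_axis [([0.5149, -0.4502, 0.0027], 0.73), ([0.5474, -0.2203, 0.0844], 0.56)]
top dial_pointer [([0.5793, -0.2052, 0.0856], 0.55), ([0.5734, -0.0285, 0.0491], 0.22)]
top ring_center [([0.5756, -0.0439, 0.0467], 0.6)]
```

```bash
python3 -m jog '[[0.6,-0.004,0,0,0,0,0],[0.6,-0.008,0,0,0,0,0],[0.6,-0.010,0,0,0,0,0],[0.6,-0.011,0,0,0,0,0],[0.6,-0.011,0,0,0,0,0],[0.6,-0.009,0,0,0,0,0],[0.6,-0.005,0,0,0,0,0],[0.6,0.003,0,0,0,0,0],[0.6,0.02,0,0,0,0,0],[0.6,0.045,0,0,0,0,0],[0.6,0.07,0,0,0,0,0],[0.6,0.10,0,0,0,0,0],[0.6,0.12,0,0,0,0,0],[0.6,0.12,0,0,0,0,0]]'; python3 - <<'E'
from h import *
for c in("side","top"): im,d=look(c); cv2.imwrite(f"pics/{c}4.png",im)
im=cv2.imread("pics/side4.png"); cv2.imwrite("pics/s4.png",cv2.resize(im[120:270,160:290],None,fx=4,fy=4,interpolation=3))
E
```

```text
time_s: 10.45
position: [0.6078, 0.146, 0.0704]
tcp_rot: [[0.181, 0.984, 0.0], [0.984, -0.181, -0.0], [-0.0, 0.0, -1.0]]
force: [-0.5, 0.3, 0.0]
opening: 0.6
grasp_force: 0.0
side ring (array([ 0.56814104, -0.03833695]), np.float64(0.05920704092602528)) 83
side pot knob [0.56549585 0.03593587] 71 wall (array([ 0.56671317, -0.03311283]), np.float64(0.04256613493030825)) 62 lid [ 0.56300138 -0.02204094]
side pot [([0.5718, -0.0336, 0.0493], 0.63), ([0.5157, -0.452, 0.001], 0.22)]
side dial_axis [([0.5463, -0.2209, 0.0837], 0.67)]
side dial_pointer [([0.5797, -0.2062, 0.0836], 0.88)]
side ring_center [([0.5751, -0.0369, 0.0415], 0.57), ([0.5767, -0.0484, -0.0042], 0.44)]
top ring (array([ 0.57500748, -0.03948632]), np.float64(0.06511365057782474)) 188
top pot knob [ 0.57364276 -0.03750062] 77 wall (array([ 0.57475798, -0.03706178]), np.float64(0.051566560265870275)) 21 lid [ 0.57262863 -0.03716137]
top pot [([0.5739, -0.041, 0.0455], 0.81)]
top dial_axis [([0.5467, -0.2174, 0.0849], 0.59)]
top dial_pointer [([0.5826, -0.2063, 0.0876], 0.62)]
top ring_center [([0.5752, -0.0391, 0.0424], 0.87), ([0.5775, -0.05, 0.0002], 0.34)]
```

View pics/s4.png

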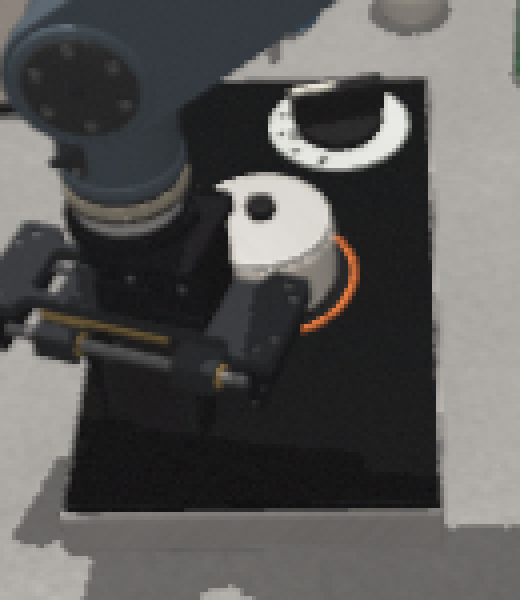

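The pot is inside the ring, but the arm hides part of it. I'll lift and measure again.

```bash
python3 -m jog '[[0.6,0,0,-0.06,0,0,0],[0.6,0.03,0,-0.12,0,0,0],[0.6,0.08,0.03,-0.18,0,0,0],[0.6,0.12,-0.03,-0.2,0,0,0],[0.6,0.12,-0.09,-0.2,0,0,0],[0.6,0.12,-0.10,-0.2,0,0,0]]'; python3 - <<'E'
from h import *
for c in("side","top"): im,d=look(c); cv2.imwrite(f"pics/{c}5.png",im)
im=cv2.imread("pics/side5.png"); cv2.imwrite("pics/s5.png",cv2.resize(im[120:270,160:290],None,fx=4,fy=4,interpolation=3))
E
```

```text
time_s: 11.8
position: [0.5284, 0.2823, 0.2715]
tcp_rot: [[0.181, 0.984, -0.0], [0.984, -0.181, 0.001], [0.001, -0.0, -1.0]]
force: [0.8, -0.6, -0.9]
opening: 0.601
grasp_force: 0.0
side ring (array([ 0.57485993, -0.04038667]), np.float64(0.06533819410575106)) 116
side pot knob 0 0 wall (array([ 0.57452308, -0.03622744]), np.float64(0.051662304494527155)) 22 lid [0.58918203 0.00759462]
side pot [([0.5704, -0.0357, 0.0472], 0.55)]
side dial_axis [([0.5444, -0.218, 0.085], 0.62), ([0.4564, 0.4823, -0.0042], 0.36)]
side dial_pointer [([0.5763, -0.2037, 0.0816], 0.69), ([0.5146, -0.4529, 0.0022], 0.5)]
side ring_center [([0.5732, -0.0378, 0.042], 0.65)]
top ring (array([ 0.57502873, -0.03952002]), np.float64(0.06515584635387503)) 189
top pot knob [ 0.5729276 -0.0370815] 64 wall 0 19 lid [ 0.57385434 -0.03697544]
top pot [([0.5715, -0.0381, 0.0488], 0.78)]
top dial_axis [([0.5454, -0.218, 0.0855], 0.52)]
top dial_pointer [([0.5802, -0.2096, 0.0864], 0.82)]
top ring_center [([0.5748, -0.0421, 0.0444], 0.61)]
```

View pics/s5.png

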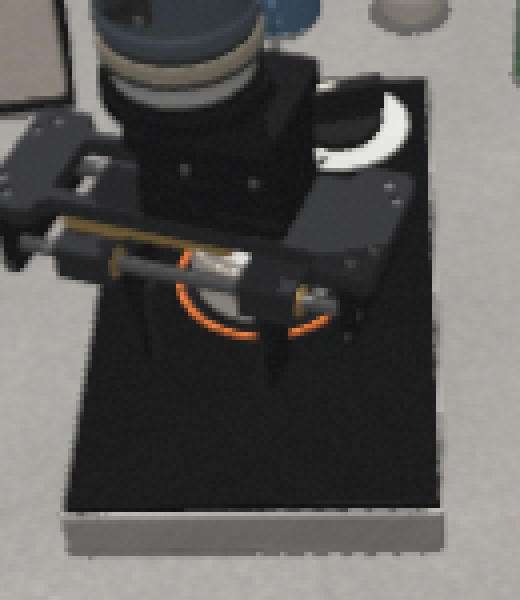

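Both cameras put the pot about 3 mm short of centre, toward +y. I'll repeat the push 3 mm further, then retreat and lift.

```bash
python3 -m jog '[[0.6,-0.03,0.05,0.05,0,0,0],[0.6,-0.08,0.1,0.1,0,0,0],[0.6,-0.12,0.1,0.15,0,0,0],[0.6,-0.12,0.1,0.19,0,0,0],[0.6,-0.13,0.1,0.2,0,0,0],[0.6,-0.17,0.1,0.2,0,0,0],[0.6,-0.21,0.1,0.2,0,0,0],[0.6,-0.235,0.1,0.2,0,0,0],[0.6,-0.244,0.1,0.2,0,0,0],[0.6,-0.249,0.1,0.2,0,0,0],[0.6,-0.252,0.1,0.2,0,0,0],[0.6,-0.254,0.1,0.2,0,0,0],[0.6,-0.254,0.1,0.2,0,0,0],[0.6,-0.254,0.1,0.2,0,0,0]]'
python3 -m jog '[[0.6,0.003,0,0,0,0,0],[0.6,0.012,0,0,0,0,0],[0.6,0.03,0,0,0,0,0],[0.6,0.06,0,-0.02,0,0,0],[0.6,0.08,0,-0.06,0,0,0],[0.6,0.1,0,-0.12,0,0,0],[0.6,0.1,-0.06,-0.14,0,0,0],[0.6,0.1,-0.12,-0.14,0,0,0],[0.6,0.1,-0.18,-0.14,0,0,0],[0.6,0.1,-0.20,-0.14,0,0,0],[0.6,0.1,-0.20,-0.14,0,0,0]]'; python3 - <<'E'
from h import *
for c in("side","top"): im,d=look(c); cv2.imwrite(f"pics/{c}6.png",im)
im=cv2.imread("pics/side6.png"); cv2.imwrite("pics/s6.png",cv2.resize(im[120:270,160:290],None,fx=4,fy=4,interpolation=3))
E
```

```text
time_s: 14.15
position: [0.5833, 0.0133, 0.0705]
tcp_rot: [[0.183, 0.983, 0.0], [0.983, -0.183, 0.001], [0.001, 0.0, -1.0]]
force: [1.1, 3.6, -0.1]
opening: 0.596
grasp_force: 1.7
time_s: 15.52
position: [0.4034, 0.1484, 0.2108]
tcp_rot: [[0.182, 0.983, -0.0], [0.983, -0.182, -0.0], [-0.0, -0.0, -1.0]]
force: [0.5, 0.8, -0.1]
opening: 0.604
grasp_force: 0.0
side ring (array([ 0.57390534, -0.038718  ]), np.float64(0.06419225057759997)) 196
side pot knob [ 0.57530394 -0.03586939] 40 wall (array([ 0.57492679, -0.03841175]), np.float64(0.05118943531152099)) 258 lid [ 0.57273196 -0.02909193]
side pot [([0.5711, -0.0357, 0.0439], 0.64)]
side dial_axis [([0.5762, -0.0376, 0.0433], 0.72), ([0.5475, -0.2187, 0.0849], 0.38)]
side dial_pointer [([0.5839, -0.2019, 0.0834], 0.56), ([0.3338, 0.3789, 0.0002], 0.43)]
side ring_center [([0.572, -0.0377, 0.0416], 0.77)]
top ring (array([ 0.57514337, -0.03978869]), np.float64(0.0653454158302488)) 187
top pot knob [ 0.57654136 -0.03662359] 77 wall 0 16 lid [ 0.57249609 -0.03947904]
top pot [([0.571, -0.0392, 0.0443], 0.97)]
top dial_axis [([0.547, -0.2201, 0.0869], 0.68)]
top dial_pointer [([0.5795, -0.2025, 0.0844], 0.5)]
top ring_center [([0.5759, -0.0443, 0.0438], 0.88)]
```

View pics/s6.png

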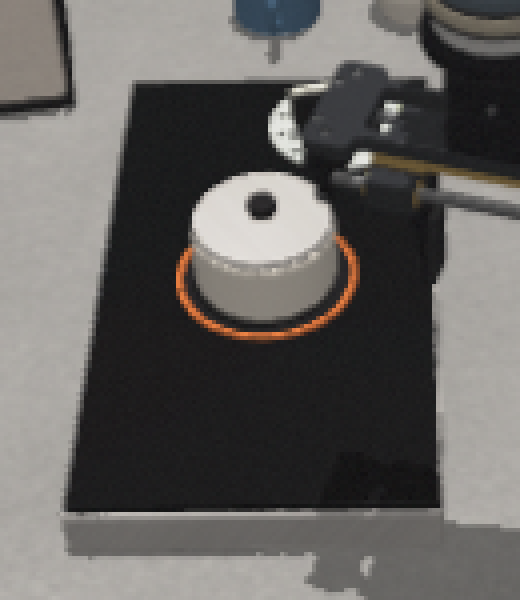

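The pot (about (264,265) in the crop) now stands centred inside the ring to about 1 mm. Next is the dial.

```bash
python3 -m jog '[[0.6,-0.06,0.037,0,0,0,10],[0.6,-0.11,0.07,0,0,0,20],[0.6,-0.165,0.105,0,0,0,29],[0.6,-0.22,0.14,0,0,0,38],[0.6,-0.275,0.172,0,0,0,47],[0.6,-0.32,0.2,0,0,0,55],[0.6,-0.3345,0.208,0,0,0,57],[0.6,-0.3345,0.208,0,0,0,57],[0.6,-0.3345,0.208,0,0,0,57],[0.6,-0.3345,0.208,0.02,0,0,57],[0.6,-0.3345,0.208,0.03,0,0,57],[0.6,-0.3345,0.208,0.04,0,0,57],[0.6,-0.3345,0.208,0.04,0,0,57]]'; python3 - <<'E'
from h import *
for c in("top","side"): im,d=look(c); cv2.imwrite(f"pics/{c}7.png",im)
cv2.imwrite("pics/s7.png",cv2.resize(im[120:220,200:290],None,fx=5,fy=5,interpolation=3))
s=bot.read_state(); print(s["position"],s["joint_positions"])
E
```

```text
time_s: 17.75
position: [0.5475, -0.2186, 0.1698]
tcp_rot: [[0.924, 0.382, -0.001], [0.382, -0.924, 0.001], [-0.001, -0.002, -1.0]]
force: [0.3, 0.2, 0.1]
opening: 0.598
grasp_force: 0.0
top ring (array([ 0.57485232, -0.04006323]), np.float64(0.06545350614697895)) 176
top pot knob [ 0.57113555 -0.0394551 ] 69 wall (array([ 0.57534492, -0.03918107]), np.float64(0.052171795889482196)) 21 lid [ 0.57260642 -0.03891065]
top pot [([0.5747, -0.0416, 0.0443], 0.87), ([0.5763, -0.0417, 0.0447], 0.16)]
top dial_axis []
top dial_pointer []
top ring_center [([0.5748, -0.0419, 0.0456], 0.61)]
side ring (array([ 0.57384172, -0.03852632]), np.float64(0.064075347349372)) 193
side pot knob [ 0.57402387 -0.0342794 ] 39 wall (array([ 0.57492067, -0.03786702]), np.float64(0.050856591005046026)) 253 lid [ 0.57280585 -0.03089349]
side pot [([0.5748, -0.037, 0.0464], 0.95)]
side dial_axis [([0.5467, -0.2187, 0.0856], 0.88)]
side dial_pointer [([0.5827, -0.2043, 0.0809], 0.9), ([0.5736, -0.0477, -0.0043], 0.68)]
side ring_center [([0.5743, -0.0386, 0.0406], 0.93), ([0.4558, 0.4837, -0.0053], 0.48)]
[ 0.54800799 -0.21953386  0.17054996] [-3.26687390e+01  2.96498536e+01  8.90327357e+01 -8.76658532e-05
  6.13066117e+01  3.49169327e+01]
```

View pics/s7.png

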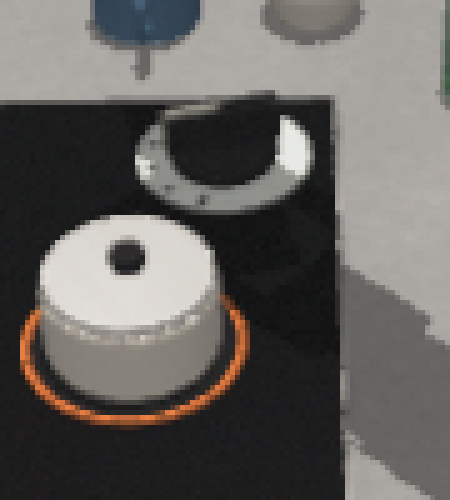

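```bash
python3 - <<'E'
from h import *
k=viewer.camera_info("side")
for p in([.548,-.2195,.159],[.548,-.2195,.086],[.548,-.2195,.23]):
    q=k["world_to_cam"]@np.r_[p,1]; print(k["fx"]*q[0]/q[2]+k["cx"],k["fy"]*q[1]/q[2]+k["cy"])
im=cv2.imread("pics/side7.png"); cv2.imwrite("pics/s8.png",cv2.resize(im[40:180,170:320],None,fx=4,fy=4,interpolation=3))
E
```

```text
242.6453173558994 120.94826728141778
243.42936314272563 140.25390142382088
241.82316490513546 100.70432912064022
```

View pics/s8.png

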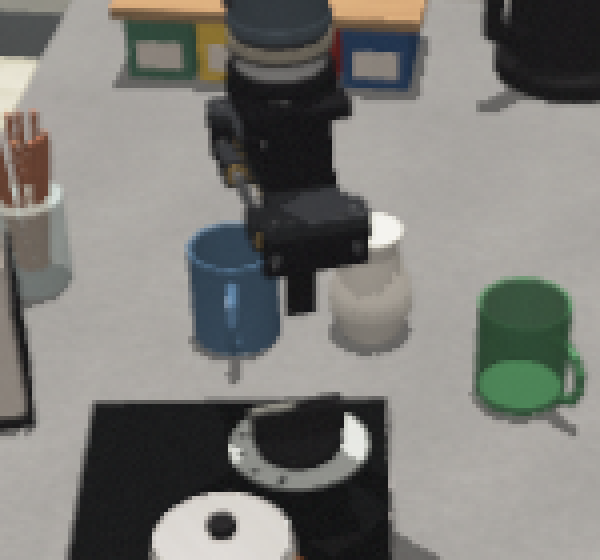

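The fingers, with tips at about (245,117), stand over the dial and the pointer still faces left-away. I'll descend and grip.

```bash
python3 -m jog '[[0.6,0,0,0.03,0,0,0],[0.6,0,0,0.06,0,0,0],[0.6,0,0,0.08,0,0,0],[0.6,0,0,0.09,0,0,0],[0.6,0,0,0.098,0,0,0],[0.6,0,0,0.098,0,0,0]]'
python3 -m jog '[[0.45,0,0,0,0,0,0],[0.3,0,0,0,0,0,0],[0.22,0,0,0,0,0,0],[0.1,0,0,0,0,0,0],[0.1,0,0,0,0,0,0],[0.1,0,0,0,0,0,0]]'; python3 -c "
from rig import bot
s=bot.read_state();print(s['position'],s['moment'],s['opening'])"
```

```text
time_s: 19.1
position: [0.548, -0.2195, 0.0724]
tcp_rot: [[0.924, 0.381, -0.0], [0.381, -0.924, 0.0], [-0.0, -0.0, -1.0]]
force: [0.6, -0.0, -0.5]
opening: 0.606
grasp_force: 0.0
time_s: 19.85
position: [0.548, -0.2195, 0.0724]
tcp_rot: [[0.924, 0.381, -0.0], [0.381, -0.924, 0.0], [-0.0, -0.0, -1.0]]
force: [0.1, 0.5, 0.7]
opening: 0.115
grasp_force: 0.0
[ 0.54798133 -0.21946815  0.07242457] [-0.00719313 -0.01081505  0.03685883] 0.11470071832148548
```

```bash
python3 - <<'E'
from h import *
im,d=viewer.capture("side"); cv2.imwrite("pics/s9.png",cv2.resize(im[90:180,190:300],None,fx=6,fy=6,interpolation=3))
s=bot.read_state(); print(s["opening"],s["grasp_force"],s["force"],s["time_s"])
E
```

```text
0.11018290239626086 0.0 [-0.32549724 -0.28853789  0.4631429 ] 19.9
```

View pics/s9.png

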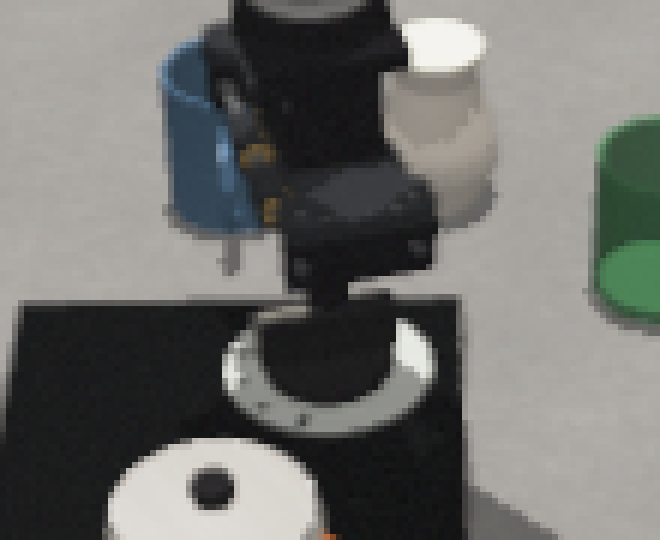

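```bash
python3 -m jog '[[0.05,0,0,0,0,0,0],[0,0,0,0,0,0,0],[0,0,0,0,0,0,0],[0,0,0,0,0,0,0],[0,0,0,0,0,0,0]]'; python3 - <<'E'
from h import *
s=bot.read_state(); print(s["opening"],s["grasp_force"],s["force"],s["time_s"])
im,d=viewer.capture("side")
print(np.round(models.tip_of("side","dial_pointer")[0]["xyz"],4))
m=models.outline_of("side","dial_axis")
for r in m[:2]:
    P=pts("side",r["mask"],d); print(r["p"],len(P),P.mean(0))
P=pts("side",np.ones(d.shape,bool),d); 
P=P[(np.hypot(P[:,0]-.547,P[:,1]+.2185)<.05)&(P[:,2]>.06)&(P[:,2]<.11)]
R=np.array([[.924,.381],[.381,-.924]]); q=(P[:,:2]-[.548,-.2195])@R
for a in range(60,110,5):
    t=q[(P[:,2]*1000>=a)&(P[:,2]*1000<a+5)]*1000
    if len(t): print(a,len(t),t.min(0).round(),t.max(0).round(),np.median(t,0).round())
E
```

```text
time_s: 20.52
position: [0.548, -0.2195, 0.0725]
tcp_rot: [[0.924, 0.381, 0.0], [0.381, -0.924, -0.0], [0.0, 0.0, -1.0]]
force: [0.2, -0.5, -0.6]
opening: 0.003
grasp_force: 0.0
0.0028360143732376513 0.0 [ 0.18150697 -0.51629316 -0.58817444] 20.525
[ 0.5816 -0.2027  0.0814]
0.7 367 [ 0.5443842  -0.20945108  0.06673823]
0.19 2111 [0.65152404 0.44422985 0.05959212]
60 28 [-35. -13.] [38. -1.] [-0. -8.]
65 28 [-35. -12.] [38. -1.] [ 5. -8.]
70 31 [-37. -12.] [37. -4.] [-5. -8.]
75 29 [-34. -12.] [39. -2.] [ 3. -8.]
80 55 [-36. -13.] [38. 10.] [ 7. -6.]
85 38 [-36. -13.] [36.  6.] [-8. -3.]
90 5 [-10.  -8.] [12. -4.] [ 3. -7.]
95 9 [ -7. -13.] [12. -5.] [ 2. -7.]
100 7 [ -9. -12.] [13. -9.] [  7. -10.]
105 1 [ -9. -13.] [ -9. -13.] [ -9. -13.]
```

The fingers shut fully on nothing, and the depth shows finger points only above the bar top. The tips seem higher than assumed, so I'll open and measure where they are.

```bash
python3 -m jog '[[0.3,0,0,0,0,0,0],[0.6,0,0,0,0,0,0],[0.6,0,0,0,0,0,0],[0.6,0,0,0,0,0,0]]'; python3 - <<'E'
from h import *
s=bot.read_state(); print(s["opening"],s["position"],s["joint_positions"])
im,d=viewer.capture("side"); cv2.imwrite("pics/s10.png",cv2.resize(im[90:180,190:300],None,fx=6,fy=6,interpolation=3))
P=pts("side",np.ones(d.shape,bool),d)
P=P[(np.hypot(P[:,0]-.547,P[:,1]+.2185)<.12)&(P[:,2]>.05)&(P[:,2]<.2)]
R=np.array([[.924,.381],[.381,-.924]]); q=(P[:,:2]-[.548,-.2195])@R
for a in range(50,160,5):
    t=q[(P[:,2]*1000>=a)&(P[:,2]*1000<a+5)&(abs(q[:,0])<.03)]*1000
    if len(t): print(a,len(t),np.percentile(t,[0,20,50,80,100],axis=0).round().astype(int)[:,1], t[:,0].min().round(),t[:,0].max().round())
E
```

```text
time_s: 21.18
position: [0.548, -0.2195, 0.0725]
tcp_rot: [[0.924, 0.381, -0.0], [0.381, -0.924, 0.0], [-0.0, -0.0, -1.0]]
force: [-0.0, 0.2, 0.0]
opening: 0.375
grasp_force: 0.0
0.37486514087837963 [ 0.54797603 -0.21945082  0.07245932] [-3.26634464e+01  3.74354107e+01  9.33015751e+01 -3.09872466e-04
  4.92642052e+01  3.49194815e+01]
50 62 [-99 -33 -22 -12  -4] -29.0 30.0
55 65 [-37 -28 -15  -9  -3] -29.0 29.0
60 22 [-33 -10  -8  -6  -4] -29.0 28.0
65 20 [-11 -10  -8  -7  -4] -28.0 24.0
70 31 [-13 -10  -8  -6  -4] -30.0 30.0
75 23 [-11  -9  -8  -5  -2] -29.0 30.0
80 23 [-13  -9  -6  -2   5] -30.0 30.0
85 25 [-9 -6 -2  3  5] -29.0 29.0
90 3 [-25 -24 -23 -23 -22] -3.0 10.0
95 10 [-29 -26 -25 -23 -21] -9.0 10.0
100 6 [-26 -26 -25 -24 -22] -6.0 10.0
105 12 [-29 -27 -25 -24 -19] -10.0 12.0
110 9 [-28 -27 -25 -22 -19] -10.0 12.0
115 3 [-27 -27 -27 -26 -25] -6.0 7.0
```

View pics/s10.png

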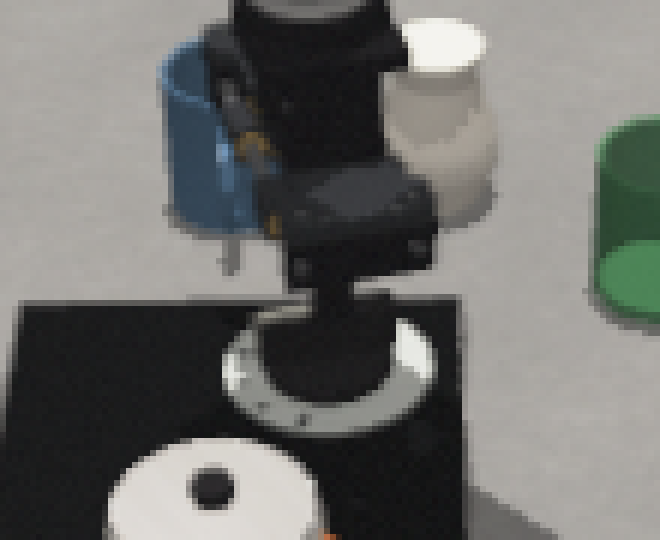

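The near fingertip ends about 30 mm above where the state puts it. Before going lower I'll check the height of the block above it.

```bash
python3 - <<'E'
from h import *
im,d=viewer.capture("side"); k=viewer.camera_info("side")
R=np.array([[.924,.381],[.381,-.924]])
for u in (245,252):
  for v in range(108,150,2):
    z=d[v,u]; T=np.linalg.inv(k["world_to_cam"]); p=T[:3,:3]@[(u-k["cx"])/k["fx"]*z,(v-k["cy"])/k["fy"]*z,z]+T[:3,3]
    print(u,v,im[v,u].tolist(),np.round(p,3),np.round((p[:2]-[.548,-.2195])@R,3))
im,d=viewer.capture("top"); P=pts("top",np.ones(d.shape,bool),d); P=P[np.hypot(P[:,0]-.548,P[:,1]+.2195)<.12]
for a in range(40,400,20):
    t=P[(P[:,2]*1000>=a)&(P[:,2]*1000<a+20)]
    if len(t): print(a,len(t),t.min(0).round(3),t.max(0).round(3))
E
```

```text
245 108 [23, 20, 20] [ 0.532 -0.174  0.236] [ 0.003 -0.049]
245 110 [22, 19, 21] [ 0.532 -0.176  0.228] [ 0.002 -0.046]
245 112 [24, 23, 24] [ 0.532 -0.168  0.226] [ 0.004 -0.053]
245 114 [25, 23, 24] [ 0.532 -0.17   0.218] [ 0.004 -0.052]
245 116 [24, 24, 24] [ 0.532 -0.166  0.214] [ 0.005 -0.056]
245 118 [41, 39, 38] [ 0.532 -0.165  0.208] [ 0.006 -0.057]
245 120 [64, 60, 59] [ 0.531 -0.158  0.206] [ 0.007 -0.064]
245 122 [65, 61, 60] [ 0.529 -0.146  0.207] [ 0.01  -0.075]
245 124 [61, 58, 56] [ 0.527 -0.136  0.207] [ 0.013 -0.085]
245 126 [46, 44, 44] [ 0.527 -0.133  0.203] [ 0.014 -0.088]
245 128 [37, 34, 33] [ 0.526 -0.126  0.201] [ 0.016 -0.095]
245 130 [23, 20, 22] [ 0.527 -0.131  0.19 ] [ 0.015 -0.09 ]
245 132 [23, 21, 21] [ 0.528 -0.132  0.182] [ 0.014 -0.088]
245 134 [25, 22, 25] [ 0.528 -0.135  0.174] [ 0.014 -0.086]
245 136 [21, 19, 18] [ 0.529 -0.135  0.167] [ 0.014 -0.086]
245 138 [21, 22, 22] [ 0.539 -0.197  0.112] [ 0.    -0.024]
245 140 [23, 22, 22] [ 0.539 -0.196  0.106] [ 0.001 -0.025]
245 142 [25, 23, 23] [ 0.539 -0.192  0.101] [ 0.002 -0.029]
245 144 [25, 24, 23]
[... 1358 characters left out ...]
-0.007]
252 148 [29, 29, 29] [ 0.521 -0.221  0.056] [-0.025 -0.009]
40 654 [ 0.49  -0.281  0.04 ] [ 0.666 -0.1    0.055]
160 2 [ 0.552 -0.155  0.18 ] [ 0.555 -0.151  0.18 ]
180 22 [ 0.505 -0.261  0.18 ] [ 0.565 -0.122  0.2  ]
200 114 [ 0.504 -0.294  0.2  ] [ 0.615 -0.121  0.212]
240 3 [ 0.555 -0.164  0.254] [ 0.562 -0.161  0.257]
260 10 [ 0.515 -0.239  0.261] [ 0.567 -0.163  0.275]
280 3 [ 0.537 -0.187  0.293] [ 0.544 -0.184  0.297]
300 14 [ 0.514 -0.229  0.308] [ 0.545 -0.185  0.32 ]
320 16 [ 0.515 -0.219  0.324] [ 0.539 -0.187  0.34 ]
340 3 [ 0.512 -0.219  0.357] [ 0.515 -0.207  0.36 ]
360 21 [ 0.498 -0.235  0.36 ] [ 0.532 -0.188  0.377]
380 15 [ 0.487 -0.234  0.388] [ 0.598 -0.152  0.397]
```

The body's underside is near 0.16 m and the tips near 0.09 m, so the whole tool is about 29 mm higher than the state reads, while x and y agree. I'll descend 28 mm more, gently, and grip.

```bash
python3 -m jog '[[0.6,0,0,0,0,0,0],[0.6,0,0,0.01,0,0,0],[0.6,0,0,0.018,0,0,0],[0.6,0,0,0.024,0,0,0],[0.6,0,0,0.027,0,0,0],[0.6,0,0,0.027,0,0,0]]'
python3 -m jog '[[0.45,0,0,0,0,0,0],[0.3,0,0,0,0,0,0],[0.2,0,0,0,0,0,0],[0.1,0,0,0,0,0,0],[0.1,0,0,0,0,0,0],[0.1,0,0,0,0,0,0]]'; python3 -c "
from rig import bot
s=bot.read_state();print(s['position'],s['moment'],s['opening'])"
```

```text
time_s: 22.08
position: [0.5478, -0.2194, 0.0451]
tcp_rot: [[0.924, 0.381, -0.001], [0.381, -0.924, 0.0], [-0.0, -0.0, -1.0]]
force: [-0.0, 0.6, -0.1]
opening: 0.598
grasp_force: 0.0
time_s: 22.82
position: [0.5479, -0.2192, 0.0456]
tcp_rot: [[0.924, 0.381, -0.0], [0.381, -0.924, 0.0], [-0.0, -0.0, -1.0]]
force: [-0.7, 1.8, 2.4]
opening: 0.184
grasp_force: 30.0
[ 0.54785462 -0.21917365  0.0455659 ] [ 0.21190148  0.05376173 -0.05229661] 0.18370412746543738
```

The bar is gripped at 16 mm with 30 N. I'll turn it 60° clockwise.

```bash
python3 -m jog '[[0.1,0,0,0,0,0,4],[0.1,0,0,0,0,0,9],[0.1,0,0,0,0,0,14],[0.1,0,0,0,0,0,19],[0.1,0,0,0,0,0,24],[0.1,0,0,0,0,0,29],[0.1,0,0,0,0,0,34],[0.1,0,0,0,0,0,39],[0.1,0,0,0,0,0,44],[0.1,0,0,0,0,0,49],[0.1,0,0,0,0,0,53],[0.1,0,0,0,0,0,56],[0.1,0,0,0,0,0,58],[0.1,0,0,0,0,0,60],[0.1,0,0,0,0,0,60],[0.1,0,0,0,0,0,60]]'; python3 -c "
from rig import bot
s=bot.read_state();print(s['position'],s['moment'],s['opening'])"
```

```text
time_s: 24.82
position: [0.5477, -0.2203, 0.0456]
tcp_rot: [[0.793, -0.609, -0.0], [-0.609, -0.793, -0.001], [0.0, 0.001, -1.0]]
force: [-2.6, -4.7, 2.3]
opening: 0.181
grasp_force: 30.0
[ 0.54773463 -0.2202765   0.04557094] [-0.78227407  0.55555944 -0.06030645] 0.18113802346070432
```

Yaw is now -37.5°, as wanted. I'll release, lift straight up, back off and check.

```bash
python3 -m jog '[[0.25,0,0,0,0,0,0],[0.4,0,0,0,0,0,0],[0.5,0,0,0,0,0,0],[0.5,0,0,0,0,0,0],[0.5,0,0,-0.02,0,0,0],[0.5,0,0,-0.05,0,0,0],[0.5,0,0,-0.1,0,0,0],[0.5,0,0,-0.16,0,0,0],[0.5,-0.05,0,-0.18,0,0,0],[0.5,-0.1,0,-0.2,0,0,0],[0.5,-0.12,0.05,-0.2,0,0,0],[0.5,-0.12,0.1,-0.2,0,0,0],[0.5,-0.12,0.1,-0.2,0,0,0]]'; python3 - <<'E'
from h import *
for c in("top","side"):
    im,d=look(c); cv2.imwrite(f"pics/{c}11.png",im)
    m=models.outline_of(c,"dial_axis")
    for r in m[:1]:
        P=pts(c,r["mask"],d); b=P[(P[:,2]>.075)&(P[:,2]<.095)][:,:2]
        if len(b)>5: print("bar",r["p"],len(b),cv2.minAreaRect((b*1000).astype(np.float32)))
    for t in("cream_jug","sweets_jar","sugar_jar","mug1","spoon_plate"): print(t,[np.round(r["xyz"],3).tolist() for r in models.tip_of(c,t)[:2]])
cv2.imwrite("pics/s11.png",cv2.resize(im[120:250,170:300],None,fx=4,fy=4,interpolation=3))
E
```

```text
time_s: 26.45
position: [0.3905, -0.2273, 0.2458]
tcp_rot: [[0.79, -0.614, 0.0], [-0.614, -0.79, -0.001], [0.001, 0.0, -1.0]]
force: [0.8, -0.1, -0.7]
opening: 0.504
grasp_force: 0.0
top ring (array([ 0.57506364, -0.03976189]), np.float64(0.06529913564457136)) 188
top pot knob [ 0.57480226 -0.03887133] 64 wall (array([ 0.57433  , -0.0392156]), np.float64(0.05151804748283568)) 22 lid [ 0.57292827 -0.03887465]
top pot [([0.5708, -0.0407, 0.0489], 0.98)]
top dial_axis [([0.5455, -0.2196, 0.0865], 0.74)]
top dial_pointer [([0.5751, -0.2455, 0.0855], 0.74)]
top ring_center [([0.5746, -0.0423, 0.0427], 0.76), ([0.5479, -0.2177, 0.0882], 0.61)]
bar 0.75 86 ((544.8003540039062, -217.71990966796875), (16.02435302734375, 70.69023895263672), 51.592185974121094)
cream_jug [[0.518, -0.451, 0.002]]
sweets_jar [[0.656, 0.431, -0.001]]
sugar_jar [[0.46, 0.482, -0.002]]
mug1 [[0.639, -0.436, -0.0]]
spoon_plate [[0.334, 0.376, 0.001]]
side ring (array([ 0.57393722, -0.0386546 ]), np.float64(0.06412229666265722)) 200
side pot knob [ 0.57407459 -0.03540267] 43 wall (array([ 0.57461294, -0.03796796]), np.float64(0.05110856957521307)) 265 lid [ 0.57340887 -0.03112373]
side pot [([0.5728, -0.039, 0.0448], 0.68)]
side dial_axis [([0.5451, -0.2205, 0.0878], 0.67)]
side dial_pointer [([0.5737, -0.2394, 0.0816], 0.86)]
side ring_center [([0.5734, -0.0411, 0.04], 0.76), ([0.5762, -0.2416, 0.0815], 0.3)]
bar 0.62 120 ((548.9281616210938, -218.35787963867188), (19.27538299560547, 80.97724914550781), 51.962501525878906)
cream_jug [[0.515, -0.452, 0.001]]
sweets_jar [[0.659, 0.434, 0.002]]
sugar_jar [[0.458, 0.485, -0.001]]
mug1 [[0.634, -0.436, -0.004], [0.376, -0.375, 0.001]]
spoon_plate [[0.336, 0.38, -0.002]]
```

View pics/s11.png

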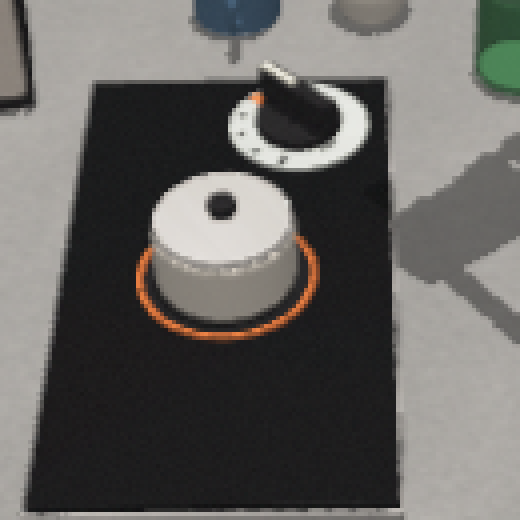

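The pointer (crop (275,75)) stands over the orange mark (257,99): the bar is at -38°, which is a dial angle of about 120°. The pot is still centred in the ring.

```bash
python3 -c "
from rig import workorder
print(workorder.hand_in())"
```

```text
the job is handed in; nothing more can be done
None
```

I handed the job in at about 27 s: the pot stands in the orange ring, centred to about 1 mm, the dial points at the orange mark (about 120°), and the jug, jars, mugs and saucer show no measurable move; no verdict came back.

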